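Draw the rolling pin out through the box's short hatch and hold it over the pastry slab

TASK

The rolling pin lies in the low wooden utensil box, under a lid whose hatch is shorter than the pin. Tilt the pin and ease it out endwise through the hatch, without wrenching it hard against the box, then hold it level in the gripper over the middle of the stone pastry slab, lined up with the slab's long sides and lifted about a hand's breadth (10 to 15 cm) above it. Finish while still holding it there, not touching the slab, and leave the salt mill, spice jar and tea tin standing where they are.

Things in the scene. Friction and masses are not known exactly. Their poses are not given: they have to be found in the camera images.
- pin_centre (a point): Centre of the rolling pin: a plain wooden rod 240 mm long, 30 mm in diameter, with round ends, about 150 g, loose, a thin dark ring near each end. x axis along the pin. It starts lying along the box under the hatch, up to 20 mm off its middle lengthwise, its axis 29 mm above the worktop. Beside it, the 50 mm either way from the box's middle is free for fingers.
- pin_end_a (a point): The extreme tip of the pin at its +x end, 120 mm from the centre.
- pin_end_b (a point): The extreme tip of the pin at its -x end, 120 mm from the centre.
- utensil_box: Low wooden box fixed to the worktop, 386 x 180 x 68 mm (x long, y wide), origin at the centre of its underside. Floor, walls 8 mm thick, lid 6 mm, so its inside is 370 x 164 x 54 mm. Two pairs of rests, 11 mm high, stand on its floor at x = 50 to 75 mm and -50 to -75 mm, 11 to 23 mm either side of the centre line; the pin lies in the groove between them.
- hatch_centre (a point): Centre of the hatch at the level of the lid's top (68 mm above the worktop; underside 62 mm). The hatch is a rectangular hole in the middle of the fixed lid, 180 mm along the box's x by 140 mm along its y, the only way out. Beyond each end of it 95 mm of hollow lies under the lid. Axes as the box.
- slab_top (a point): Centre of the top face of the marble pastry slab, 280 x 200 mm (x long, y wide), fixed to the worktop, its top 16 mm above the worktop. Beyond slab and box a wall cabinet hangs over the worktop, its underside 0.44 m up and its front about 0.6 m ahead of the robot's base axis: keep the wrist clear of it.
- salt_mill: Glass salt mill with a grey cap, 44 mm in diameter, 90 mm high, loose, origin at the centre of its underside. Leave alone.
- spice_jar: Spice jar with a red cap, 45 mm in diameter, 106 mm high, loose, origin at the centre of its underside. Leave alone.
- tea_tin: Blue tea tin, 64 x 90 x 62 mm, loose, origin at the centre of its underside. Leave alone.
- rolling_pin: The rolling pin itself; its origin is the same point as pin_centre.
- pastry_slab: The marble pastry slab itself, origin at the centre of its underside, axes as slab_top.

How it is judged:
By the outcome, as a careful person would: the job done as asked, in the order asked, and still so for the second after the job is handed in, while the arm keeps its last pose, push and grip.
It also fails if it takes over 54 s, if anything falls off the work surface, if the arm or the gripper's body presses on something with over 40 N, if the wrist force passes 120 N, or if a joint passes its speed limit or range.

ROBOT

A 6-joint arm with a two-finger parallel gripper is mounted at the origin on a cart in front of the work surface, level with it; the furniture and walls round the work are solid. World frame = base frame: x ahead of the robot, y to its left, z up, the work surface at z = 0. Lengths are in m, angles in rad, forces in N, time in s.
With the tool pointing down it reaches from about 0.325 to 0.9 m from the base axis. Payload 6.1 kg.
Tool frame: the origin (TCP) lies on the centre line of the jaws, within the pads' length; the fingertips stand 22 mm ahead of it and the grasp point (between the pads) lies 3 mm ahead of it (r.tip_reach is the distance from the TCP to the fingertips, in m); z points along the fingers, y is the line along which they close (so a half turn about z gives the same grasp; the last joint's range is limited). The gripper opens to 85 mm and grips with 20 to 120 N. Pads are 22 mm wide; open, the fingers measure 114 mm over their backs; the gripper's body (76 mm by 85 mm) begins 54 mm behind the grasp point. The pads swing forward as they close: fully open they stand 13 mm farther back than shut.
Start: joints at [1.211, 0.22, 1.526, -0, 1.395, -0.126], TCP at [0.145, 0.608, 0.253] pointing down, gripper open.
Joint ranges: [-2.98, 2.98], [-0.91, 2.08], [0.09, 2.57], [-1.24, 4.39], [0.2, 2.65], [-2.68, 2.68]. Speed limits (rad/s): [2.57, 2.57, 3.01, 3.14, 3.14, 3.14].

INTERFACE

Orientations are given as a unit quaternion [x, y, z, w].
In Python, from rig import sensors, read_camera, calibration, job_done, find_in, silhouettes, r gives the robot as it stands. The module is installed in compiled form; this text tells all that it offers.
- The arm moves only by the tool jog_arm, never from a script. Its argument "plan" is a list of rows, each a list of 7 numbers: the turn, a rotation vector about the world's x, y, z in units of 10 degrees (1.0 is 10 degrees), then the shift along the world's x, y, z in units of 25 mm (1.0 is 25 mm), then the finger opening in mm, from 0 to 85.4. A call has 1 to 12 rows; each row shifts and turns the commanded pose from where the row before left it; what a row does not reach is not made up. A row lasts 1/8 s, in which the tool goes at most 62.5 mm and 10.7 degrees, less where a joint would pass 70% of its speed; a pose out of reach is approached as far as the arm can. A call is refused whole if a number of a shift passes 1 or a number of a turn 1, either way. A call with a gripper value outside its range is refused whole. The fingers move at their own pace and stop on an object; the grip force is fixed at half the most. Time passes only in rows, so rows that do not move let the fingers close. It gives the time, the measured TCP pose, the force, the opening and the grip force at its end, in the units of the state.
- sensors.sense(): the state, without advancing time (a new reading comes with each control period).
- read_camera(name): name is "scene" or "top" or "wrist"; returns the picture (480x640x3 uint8, blue, green, red); there is no depth.
- calibration(name): a dict with "K" (3x3 intrinsics, pixels), "eye" and "orientation" of the camera in the world. Camera axes: x right, y up, looking along -z (the intrinsics and any distortion apply to the point x, -y, -z); pixel columns grow to the right and rows downward; lengths in m; the calibration is good to about 2 mm. A picture is of the moment at which its call begins: read the wrist's pose just before it. calibration takes no time and is no camera call; for the wrist camera it gives the pose at the moment of the call.
- job_done(): hands the job in; it is judged then, once.
Trained networks look in the newest picture that a camera, given by its name, has taken for a name from the list of things; names that differ only in an ending like _2 or _b are one class to them, and where a whole thing is asked for, a point or a joint stands for the part that bears it (a point fixed in the world has none). Each returns a list of dicts, best first, with "p" (0 to 1); they miss things now and then, are a little off and sometimes report something else, mostly with a low value. They report only what shows in the picture. A call takes as long as a camera call.
- find_in(thing, camera): "at" ([column, row] in pixels, amid what is visible of it).
- silhouettes(thing, camera): "region" (480x640 bool, what is visible of it) and "at" ([column, row] in pixels, amid what is visible of it).
The state is a dict: "t": time; "joints": joint angles; "qd": joint speeds; "joint_torque": joint torques, N m; "ee_pos": TCP position; "tool_rot": TCP orientation; "wrist_force": force on the tool from outside, world axes, zero at the start; "ft_torque": the same for the moment, N m; "gripper_width": finger opening in m; "grasp_force": force on a finger pad.
Only numpy, scipy, OpenCV 4.12 (cv2) and the standard library are available. Lean on these libraries where they do the work, as an engineer would, in place of code of your own. Each camera call takes 0.05 s, during which the arm holds its last target. There are 200 camera calls.

## Working session

There is one attempt and no reset: what is moved stays moved. The work goes in short steps, Python scripts to look and compute and a tool call to move; the robot and the scene stay as the last step left them, time stands still between calls to the robot, and variables do not carry over. Pictures are saved under pics/ and viewed, at most 10 in all, crops included, and the job is handed in when it is done.

Besides the shell and the picture viewer there is one more tool, called as name([rows], argument=value, ...), one row to a line, values as JSON. jog_arm: Moves the arm, as the interface text tells. Its arguments: {"type":"object","properties":{"plan":{"type":"array","items":{"type":"array","items":{"type":"number"}}}},"required":["plan"]}

```bash
mkdir -p pics
cat > h.py <<'E'
import numpy as np, cv2
from scipy.spatial.transform import Rotation as R
from rig import sensors, read_camera, calibration, job_done, find_in, silhouettes, r
def ray(cam,px):
    c=calibration(cam);K=np.array(c["K"]);D=c.get("dist",c.get("distortion"))
    u=cv2.undistortPoints(np.array([[px]],float),K,None if D is None else np.array(D,float))[0,0]
    o=np.array(c["orientation"]);M=R.from_quat(o).as_matrix() if o.shape==(4,) else o
    return np.array(c["eye"]),M@np.array([u[0],-u[1],-1])
def atz(cam,px,z):
    e,d=ray(cam,px);return e+d*(z-e[2])/d[2]
E
python3 - <<'E'
from h import *
s=sensors.sense();print({k:np.round(v,3) for k,v in s.items()})
for c in("scene","top"):
    im=read_camera(c);cv2.imwrite(f"pics/{c}0.png",im);k=calibration(c);print(c,k)
    for n,z in(("rolling_pin",.029),("utensil_box",.068),("hatch_centre",.068),("slab_top",.016),("salt_mill",.05),("spice_jar",.05),("tea_tin",.03),("pin_end_a",.029),("pin_end_b",.029)):
        for f in find_in(n,c)[:2]:print(n,round(f["p"],2),np.round(f["at"]),np.round(atz(c,f["at"],z),3))
E
```

```text
{'t': np.float64(0.0), 'joints': array([ 1.211,  0.221,  1.528,  0.   ,  1.395, -0.126]), 'qd': array([ 0.001, -0.001,  0.   , -0.001,  0.001,  0.001]), 'joint_torque': array([ 0.000e+00, -4.969e+01, -3.894e+01, -0.000e+00,  1.100e-02,
        0.000e+00]), 'ee_pos': array([0.145, 0.607, 0.252]), 'tool_rot': array([ 0.117,  0.993, -0.001, -0.   ]), 'wrist_force': array([ 0.155, -0.396, -0.863]), 'ft_torque': array([ 0.025, -0.057,  0.022]), 'grasp_force': np.float64(0.0), 'gripper_width': np.float64(0.085)}
scene {'K': array([[434.70256116,   0.        , 317.5215901 ],
       [  0.        , 434.70256116, 241.48766213],
       [  0.        ,   0.        ,   1.        ]]), 'eye': array([ 0.02026589, -0.44409777,  0.74875617]), 'orientation': array([ 0.35425347, -0.17973084, -0.40338299,  0.82430787])}
rolling_pin 0.76 [217. 236.] [0.497 0.224 0.029]
rolling_pin 0.63 [297. 193.] [0.751 0.181 0.029]
utensil_box 0.92 [227. 236.] [0.485 0.169 0.068]
hatch_centre 0.79 [230. 234.] [0.492 0.167 0.068]
slab_top 0.78 [338. 319.] [ 0.484 -0.15   0.016]
salt_mill 0.56 [343. 212.] [0.741 0.02  0.05
[... 216 characters left out ...]
925132,   0.        , 314.83941701],
       [  0.        , 553.44925132, 240.39677744],
       [  0.        ,   0.        ,   1.        ]]), 'eye': array([0.315447  , 0.0132586 , 1.36954933]), 'orientation': array([-0.07513533,  0.07280164,  0.70544983, -0.70099582])}
rolling_pin 0.74 [232. 284.] [0.493 0.22  0.029]
utensil_box 0.7 [235. 278.] [0.501 0.207 0.068]
hatch_centre 0.62 [232. 272.] [0.518 0.215 0.068]
slab_top 0.76 [374. 278.] [ 0.508 -0.128  0.016]
salt_mill 0.58 [254. 188.] [0.73  0.168 0.05 ]
spice_jar 0.48 [361. 189.] [ 0.727 -0.098  0.05 ]
tea_tin 0.64 [255. 187.] [0.739 0.168 0.03 ]
pin_end_a 0.76 [233. 283.] [0.497 0.216 0.029]
pin_end_b 0.76 [233. 283.] [0.497 0.216 0.029]
```

View pics/top0.png

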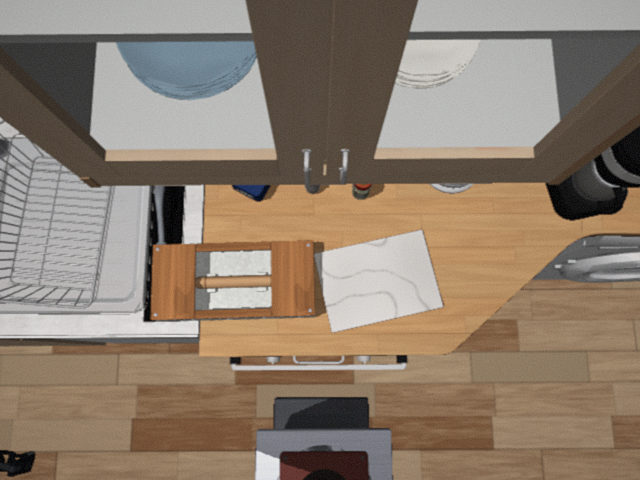

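View pics/scene0.png

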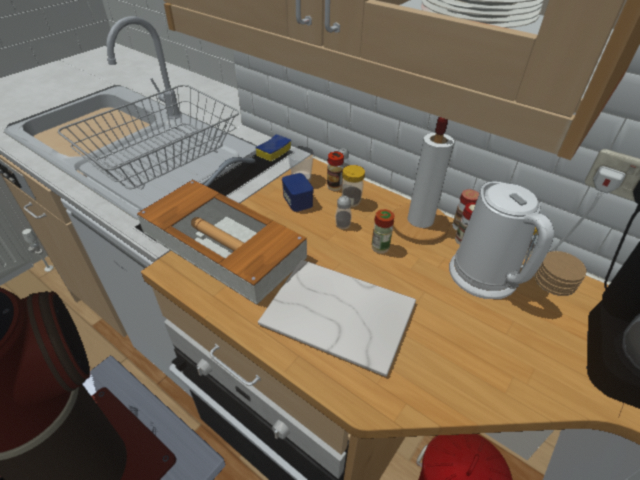

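The top view shows the box at about cols 150–316, rows 240–320. The pin runs through its hatch at cols 200–271, row 282. The slab corners are near (316,252), (423,231), (442,306) and (333,332). The scene view agrees: the mill, jar and tin stand behind, away from the path. Next I move over the box for a closer wrist view.

jog_arm([
  [0,0,-0.48,0.88,-0.99,0,85],
  [0,0,-0.48,0.88,-0.99,0,85],
  [0,0,-0.48,0.88,-0.99,0,85],
  [0,0,-0.48,0.88,-0.99,0,85],
  [0,0,-0.48,0.88,-0.99,0,85],
  [0,0,-0.48,0.88,-0.99,0,85],
  [0,0,-0.48,0.88,-0.99,0,85],
  [0,0,-0.48,0.88,-0.99,0,85],
  [0,0,-0.48,0.88,-0.99,0,85],
  [0,0,-0.48,0.88,-0.99,0,85],
  [0,0,-0.48,0.88,-0.99,0,85],
  [0,0,-0.48,0.88,-0.99,0,85],
])

```text
t: 2.5
ee_pos: [0.4095, 0.3102, 0.2535]
tool_rot: [0.582, 0.813, 0.0, 0.0]
wrist_force: [1.1, 0.5, 0.7]
gripper_width: 0.0851
grasp_force: 0.0
```

jog_arm([
  [0,0,-0.48,0.6,-0.99,0,85],
  [0,0,-0.48,0.6,-0.99,0,85],
  [0,0,-0.48,0.6,-0.99,0,85],
  [0,0,-0.48,0.6,-0.99,0,85],
  [0,0,0,0,0,0,85],
  [0,0,0,0,0,0,85],
])

```text
t: 3.25
ee_pos: [0.4685, 0.2123, 0.2533]
tool_rot: [0.708, 0.706, 0.0, -0.0]
wrist_force: [0.4, 0.5, 0.7]
gripper_width: 0.0852
grasp_force: 0.0
```

Run:
```python
from h import *
s=sensors.sense();print(s["ee_pos"],s["tool_rot"])
im=read_camera("wrist");cv2.imwrite("pics/w1.png",im);print(calibration("wrist"))
for n,z in(("rolling_pin",.044),("hatch_centre",.068)):
    for f in silhouettes(n,"wrist")[:2]:
        ys,xs=np.nonzero(f["region"]);rc=cv2.minAreaRect(np.c_[xs,ys].astype(np.float32));b=cv2.boxPoints(rc)
        print(n,f["p"],np.round(b),[np.round(atz("wrist",p,z),3) for p in b])
read_camera("top")
for n,z in(("slab_top",.016),("pastry_slab",.016),("utensil_box",.068)):
    for f in silhouettes(n,"top")[:1]:
        ys,xs=np.nonzero(f["region"])
        P=np.array([atz("top",p,z)[:2] for p in np.c_[xs,ys][::4]])
        c,wh,a=cv2.minAreaRect((P*1000).astype(np.float32));print(n,f["p"],c,wh,a,P.mean(0))
```

```text
[0.46854238 0.2123253  0.25332025] [ 7.08041620e-01  7.06170660e-01  5.39214703e-05 -2.45363399e-04]
{'K': array([[413.84848866,   0.        , 314.98957951],
       [  0.        , 413.84848866, 240.27662357],
       [  0.        ,   0.        ,   1.        ]]), 'eye': array([0.46895878, 0.29086211, 0.37350383]), 'orientation': array([-1.57072025e-01,  1.32598637e-04, -4.70282729e-04,  9.87587029e-01])}
rolling_pin 0.56 [[333.  90.]
 [370.  90.]
 [370. 318.]
 [333. 318.]] [array([0.482, 0.302, 0.044]), array([0.51 , 0.302, 0.044]), array([0.518, 0.11 , 0.044]), array([0.485, 0.11 , 0.044])]
hatch_centre 0.6 [[554. 397.]
 [564. 353.]
 [649. 372.]
 [639. 416.]] [array([0.681, 0.046, 0.068]), array([0.681, 0.09 , 0.068]), array([0.758, 0.071, 0.068]), array([0.761, 0.024, 0.068])]
hatch_centre 0.58 [[220.   0.]
 [492.   0.]
 [492. 422.]
 [220. 422.]] [array([0.407, 0.356, 0.068]), array([0.584, 0.356, 0.068]), array([0.629, 0.018, 0.068]), array([0.383, 0.018, 0.068])]
slab_top 0.79 (503.54815673828125, -135.89846801757812) (200.0157012939453, 279.1239929199219) 12.452459335327148 [ 0.50163955 -0.13565799]
pastry_slab 0.69 (503.0413513183594, -135.83004760742188) (200.3226776123047, 278.5545349121094) 12.01328182220459 [ 0.50160403 -0.13559998]
utensil_box 0.85 (497.6336975097656, 193.30914306640625) (184.04800415039062, 347.3323974609375) 1.3103795051574707 [0.49174321 0.14670679]
```

View pics/w1.png

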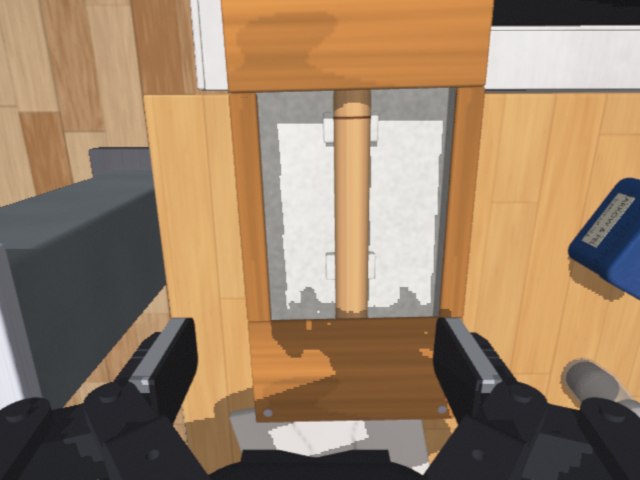

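Wrist view: the hatch corners are near (257,92), (457,88), (440,317) and (272,321). The pin lies at cols 335–370, with one dark ring visible at (352,117) on the +y side. The rests are at rows ~130 and ~265. Now I convert these to positions.

Run:
```python
from h import *
C=np.array([atz("wrist",p,.068)[:2] for p in [(257,92),(457,88),(440,317),(272,321)]])
print(np.round(C,4),C.mean(0),np.linalg.norm(np.diff(C,axis=0),axis=1))
print("ring",atz("wrist",(352,117.5),.044))
for p in[(334,130),(371,130),(336,300),(368,300)]:print(atz("wrist",p,.029))
im=read_camera("wrist");cv2.imwrite("pics/wc.png",cv2.resize(im[70:340,225:500],None,fx=2.2,fy=2.2))
im=read_camera("top");cv2.imwrite("pics/tc.png",cv2.resize(im[235:325,145:325],None,fx=4,fy=4))
```

```text
[[0.4288 0.2995]
 [0.5676 0.3019]
 [0.5723 0.1241]
 [0.4333 0.1206]] [0.5004848 0.2115128] [0.1387891  0.17785084 0.13904851]
ring [0.4973789  0.28171715 0.044     ]
[0.48442235 0.27166496 0.029     ]
[0.5142295  0.27162796 0.029     ]
[0.48823068 0.1204582  0.029     ]
[0.5176407  0.12042012 0.029     ]
```

View pics/wc.png

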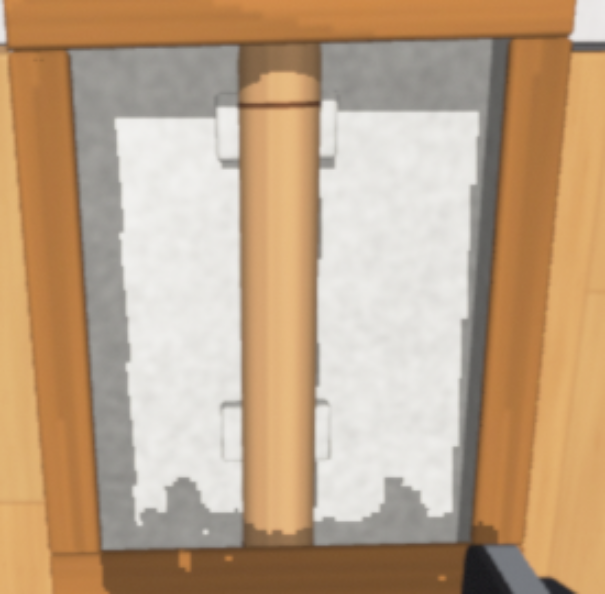

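jog_arm([
  [0,0,0.15,0.65,-0.21,0,85],
  [0,0,0,0.65,-0.22,0,85],
  [0,0,0,0,0,-1,85],
  [0,0,0,0,0,-1,85],
  [0,0,0,0,0,-1,85],
  [0,0,0,0,0,-1,85],
  [0,0,0,0,0,-1,85],
  [0,0,0,0,0,0,85],
])

```text
t: 4.7
ee_pos: [0.4999, 0.2006, 0.126]
tool_rot: [0.699, 0.715, -0.002, -0.001]
wrist_force: [-0.6, -0.1, 0.3]
gripper_width: 0.0848
grasp_force: 0.0
```

Run:
```python
from h import *
s=sensors.sense();print(s["ee_pos"],s["tool_rot"],s["joints"])
im=read_camera("wrist");cv2.imwrite("pics/w2.png",im)
```

```text
[0.4999192  0.20057977 0.12602901] [ 0.69929344  0.71483046 -0.00210527 -0.00129115] [ 2.35152220e-01  1.48625897e-01  1.86120089e+00 -6.04031623e-05
  1.13670489e+00  2.13204592e-01]
```

View pics/w2.png

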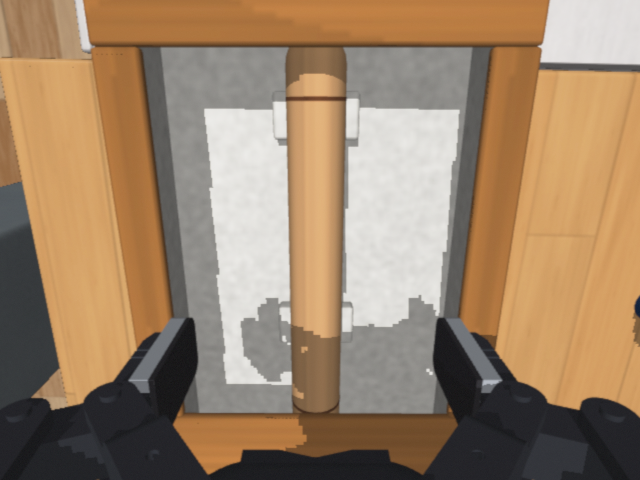

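Both rings are now visible, at (316,98) and (315,406). The fingers sit evenly on either side of the pin.

Run:
```python
from h import *
for p in [(316,98),(315,407)]:print(atz("wrist",p,.044))
C=np.array([atz("wrist",p,.068)[:2] for p in [(143,47),(490,47),(448,413),(187,413)]]);print(C,C.mean(0))
for a,b in[((288,150),(346,150)),((290,320),(341,320))]:print((atz("wrist",a,.029)+atz("wrist",b,.029))/2)
```

```text
[0.49985315 0.28230073 0.044     ]
[0.50344501 0.1079161  0.044     ]
[[0.43076361 0.29948458]
 [0.56831715 0.30265137]
 [0.57345096 0.12600277]
 [0.43531427 0.12255495]] [0.5019615  0.21267342]
[0.5009833  0.25700803 0.029     ]
[0.50254774 0.15789601 0.029     ]
```

jog_arm([
  [0,0,0.0,0.07,-0.1,-0.9,85],
  [0,0,0,0,-0.1,-0.9,85],
  [0,0,0,0,0,-0.8,85],
  [0,0,0,0,0,-0.6,85],
  [0,0,0,0,0,-0.36,85],
  [0,0,0,0,0,0,85],
  [0,0,0,0,0,0,50],
  [0,0,0,0,0,0,38],
  [0,0,0,0,0,0,30],
  [0,0,0,0,0,0,20],
  [0,0,0,0,0,0,20],
  [0,0,0,0,0,0,20],
])

```text
t: 6.25
ee_pos: [0.5002, 0.1962, 0.0394]
tool_rot: [0.699, 0.715, -0.003, -0.002]
wrist_force: [-11.4, -1.3, 12.2]
gripper_width: 0.0283
grasp_force: 58.2
```

jog_arm([
  [0,0,0,0,0,0.1,20],
  [0,0,0,0,0,0.12,20],
  [0,0,0,0,0,0.12,20],
  [0,0,0,0,0,0,20],
])

```text
t: 6.75
ee_pos: [0.5036, 0.1963, 0.0483]
tool_rot: [0.699, 0.715, 0.0, 0.0]
wrist_force: [-0.4, 1.0, -0.7]
gripper_width: 0.028
grasp_force: 59.1
```

jog_arm([
  [0,0,0,0.01,-0.3,0,20],
  [0,0,0,0.01,-0.3,0,20],
  [0,0,0,0.01,-0.3,0,20],
  [0,0,0,0,-0.3,0,20],
  [0,0,0,0,0,0,20],
])

```text
t: 7.38
ee_pos: [0.5038, 0.1656, 0.0478]
tool_rot: [0.699, 0.715, -0.0, -0.0]
wrist_force: [0.3, 0.5, -0.5]
gripper_width: 0.0281
grasp_force: 59.2
```

Run:
```python
from h import *
s=sensors.sense();print(s["ee_pos"],s["wrist_force"])
im=read_camera("wrist");cv2.imwrite("pics/w3.png",im)
```

```text
[0.50380762 0.16556604 0.04776363] [ 0.29627776  0.48938225 -0.46469881]
```

View pics/w3.png

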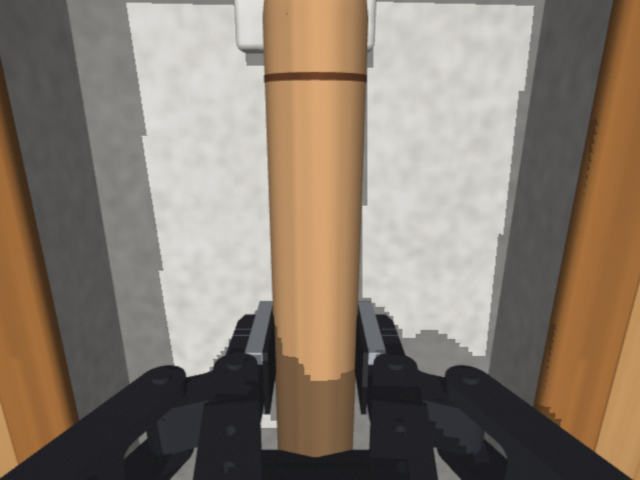

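The wrist view shows the pin held centrally, with its ring at (315,76), clear of the rests. The +y tip is now inside the hatch line. Next I tilt the pin about its lower end, in stages.

jog_arm([
  [0.35,0.01,0,0,0.16,0.16,20],
  [0.35,0.01,0,0,0.16,0.17,20],
  [0,0,0,0,0,0,20],
])

```text
t: 7.8
ee_pos: [0.5042, 0.1739, 0.0563]
tool_rot: [0.698, 0.713, 0.043, -0.044]
wrist_force: [-0.1, 0.3, -1.5]
gripper_width: 0.028
grasp_force: 59.2
```

jog_arm([
  [0.35,0.01,0,0,0.11,0.19,20],
  [0.35,0.01,0,0,0.11,0.19,20],
  [0,0,0,0,0,0,20],
])

```text
t: 8.18
ee_pos: [0.5039, 0.1793, 0.0655]
tool_rot: [0.694, 0.709, 0.084, -0.087]
wrist_force: [0.4, 0.8, -2.2]
gripper_width: 0.0279
grasp_force: 59.2
```

jog_arm([
  [0.3,0.01,0,0,0.17,0.2,20],
  [0.3,0.01,0,0,0.17,0.21,20],
  [0,0,0,0,0,0,20],
])

```text
t: 8.55
ee_pos: [0.5037, 0.188, 0.0755]
tool_rot: [0.689, 0.704, 0.12, -0.125]
wrist_force: [-0.1, 0.2, -1.0]
gripper_width: 0.0278
grasp_force: 59.2
```

Run:
```python
from h import *
s=sensors.sense();print(s["ee_pos"],s["wrist_force"],s["ft_torque"])
im=read_camera("scene");cv2.imwrite("pics/s4.png",cv2.resize(im[130:330,110:350],None,fx=3,fy=3))
```

```text
[0.50374625 0.18796469 0.07553382] [-0.05366695  0.17125478 -1.03329321] [-0.23315586  0.04867595  0.00560275]
```

View pics/s4.png

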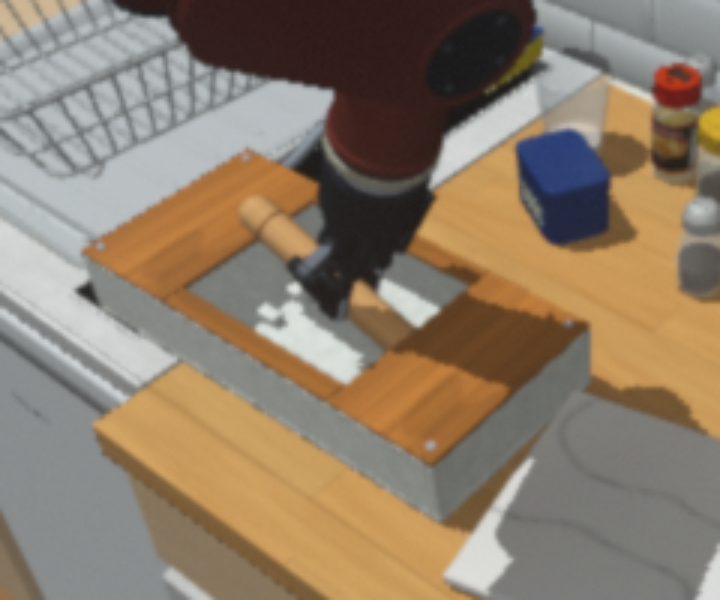

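The pin's +y end is above the lid (crop pixel 260,210), and its other end runs under the lid near (400,340). Now I slide it along its axis.

jog_arm([
  [0,0,0,-0.01,0.45,0.16,20],
  [0,0,0,-0.01,0.45,0.165,20],
  [0,0,0,-0.01,0.45,0.165,20],
  [0,0,0,-0.01,0.45,0.165,20],
  [0,0,0,-0.01,0.45,0.165,20],
  [0,0,0,0,0,0,20],
])

```text
t: 9.35
ee_pos: [0.5027, 0.2454, 0.0968]
tool_rot: [0.688, 0.705, 0.121, -0.125]
wrist_force: [0.4, -0.0, -1.3]
gripper_width: 0.0277
grasp_force: 59.2
```

Run:
```python
from h import *
s=sensors.sense();print(s["ee_pos"],s["wrist_force"],s["ft_torque"],s["joints"])
```

```text
[0.50266381 0.2454271  0.09681046] [ 0.42202317 -0.00262635 -1.27841079] [-0.20204222 -0.06238379  0.01028605] [ 0.11726724  0.18370731  1.92565314  0.40689778  1.03803248 -0.11678045]
```

jog_arm([
  [0,0,0,0,0.3,0.3,20],
  [0,0,0,0,0.3,0.4,20],
  [0,0,0,0,0.2,0.5,20],
  [0,0,0,0,0,0.7,20],
  [0,0,0,0,0,0.8,20],
  [0,0,0,0,0,0.8,20],
  [0,0,0,0,0,0.4,20],
  [0,0,0,0,0,0,20],
])

```text
t: 10.35
ee_pos: [0.5032, 0.2645, 0.195]
tool_rot: [0.688, 0.704, 0.121, -0.124]
wrist_force: [-0.1, -0.2, -1.4]
gripper_width: 0.0279
grasp_force: 59.2
```

Run:
```python
from h import *
s=sensors.sense();print(s["ee_pos"],s["wrist_force"],s["ft_torque"],s["joints"])
im=read_camera("scene");cv2.imwrite("pics/s5.png",im)
```

```text
[0.50318315 0.26450284 0.19504248] [-0.05875721 -0.159846   -1.35567305] [-0.2379251  -0.00882567 -0.02471085] [ 1.53419021e-01  6.28498323e-02  1.85145033e+00  3.72175204e-01
  1.20461930e+00 -2.24218275e-04]
```

View pics/s5.png

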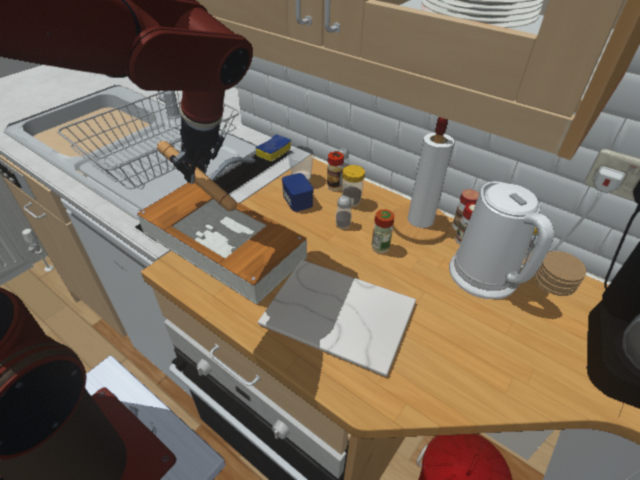

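The pin is clear of the box, tilted above it at cols 165–235, rows 145–205. The mill, jar and tin are untouched. I level it and carry it to the slab.

jog_arm([
  [-0.5,-0.01,0,0,-0.3,0,20],
  [-0.5,-0.01,0,0,-0.6,0,20],
  [-0.5,-0.01,0,0,-0.8,0,20],
  [-0.5,-0.01,0,0,-0.8,0,20],
  [0,0,0.1,0,-0.8,0,20],
  [0,0,0.1,0,-0.8,0,20],
  [0,0,0.1,0,-0.8,0,20],
  [0,0,0.1,0,-0.8,0,20],
  [0,0,0.1,0,-0.8,0,20],
  [0,0,0.1,0,-0.8,0,20],
  [0,0,0.1,0,-0.8,0,20],
  [0,0,0.1,0,-0.8,0,20],
])

```text
t: 11.9
ee_pos: [0.5018, 0.0414, 0.1925]
tool_rot: [0.647, 0.762, -0.002, -0.002]
wrist_force: [0.5, 0.0, -1.6]
gripper_width: 0.0284
grasp_force: 59.2
```

jog_arm([
  [0,0,0.1,0,-0.8,0,20],
  [0,0,0.1,0,-0.8,0,20],
  [0,0,0.08,0,-0.8,-0.1,20],
  [0,0,0,0,-0.8,-0.2,20],
  [0,0,0,0,-0.8,-0.3,20],
  [0,0,0,0,-0.8,-0.3,20],
  [0,0,0,0,-0.8,-0.3,20],
  [0,0,0,0,-0.8,-0.3,20],
  [0,0,0,0,-0.5,-0.1,20],
  [0,0,0,0,-0.2,0,20],
  [0,0,0,0,0,0,20],
  [0,0,0,0,0,0,20],
])

```text
t: 13.4
ee_pos: [0.5028, -0.1351, 0.1541]
tool_rot: [0.629, 0.778, -0.001, -0.001]
wrist_force: [0.2, -0.5, -0.6]
gripper_width: 0.0282
grasp_force: 59.2
```

Run:
```python
from h import *
s=sensors.sense();print(s["ee_pos"],R.from_quat(s["tool_rot"]).as_matrix().round(3),s["wrist_force"])
for c in("top","scene","wrist"):
    im=read_camera(c);cv2.imwrite(f"pics/{c}6.png",im)
w=cv2.imread("pics/wrist6.png");sc=cv2.imread("pics/scene6.png")[180:400,220:460];t=cv2.imread("pics/top6.png")[210:350,300:460]
cv2.imwrite("pics/m6.png",np.hstack([cv2.resize(w,(400,300)),cv2.resize(sc,(400,300))]))
```

```text
[ 0.50275451 -0.13509153  0.15410294] [[-0.21   0.978 -0.003]
 [ 0.978  0.21  -0.001]
 [ 0.    -0.003 -1.   ]] [ 0.23313869 -0.52365916 -0.60160694]
```

View pics/m6.png

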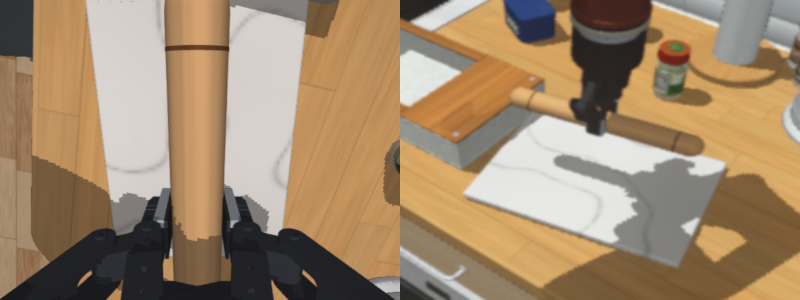

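View pics/wrist6.png

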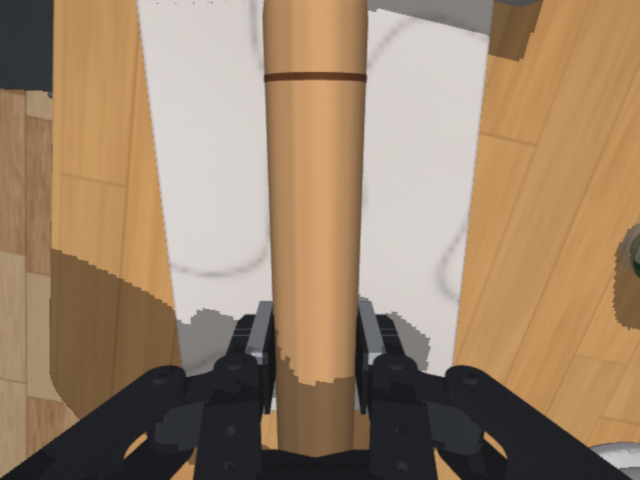

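The pin is held level over the slab, and its ring is still at (315,76), so it has not slipped in the grip. The slab edges run (140,0)→(181,375) and (490,35)→(455,372). A numeric check of those follows.

Run:
```python
from h import *
g=lambda p,z:atz("wrist",p,z)[:2]
L=[g(p,.016) for p in[(140,0),(181,375)]];Q=[g(p,.016) for p in[(490,35),(455,372)]]
for a,b in(L,Q):d=a-b;print("slab edge",a,b,np.degrees(np.arctan2(d[1],d[0])))
ax=[(g(a,.144)+g(b,.144))/2 for a,b in[((265,110),(365,110)),((274,330),(357,330))]];d=ax[0]-ax[1]
print("pin",ax,np.degrees(np.arctan2(d[1],d[0])))
print("ring",g((315,76),.159))
u=np.array([np.cos(np.radians(102.3)),np.sin(np.radians(102.3))]);n=np.array([u[1],-u[0]])
print("across: edges",L[0]@n,Q[0]@n,"pin",ax[0]@n,ax[1]@n)
from math import *
print("pin centre est",g((315,76),.159)-.087*u)
```

```text
slab edge [ 0.3798505  -0.02510339] [ 0.42941194 -0.26384897] 101.72752093718833
slab edge [ 0.57453312 -0.00110917] [ 0.62521611 -0.21851796] 103.12259409395293
pin [array([ 0.48662475, -0.0599273 ]), array([ 0.5025562 , -0.13295283])] 102.30697335953695
ring [ 0.48486807 -0.05153996]
across: edges 0.3657834677568218 0.5611087515021772 pin 0.46268821982363295 0.4626973166689023
pin centre est [ 0.50340171 -0.13654292]
```

```bash
python3 -c "
from rig import job_done;print(job_done())"
```

```text
the job is handed in; nothing more can be done
None
```

The job is handed in. The pin came out endwise through the hatch without wrenching (under 3 N at the wrist) and is held level over the middle of the slab, lined up with its long sides. Its axis is about 13 cm above the slab, and the mill, jar and tin were left alone.

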